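Gather copper slugs in the tote's spout corner and hold it tilted over the cup

TASK

First stand the tinned cup upright and centred on the flat head of the brass planishing stake and let go of it. Then pick up the tinned tote by its wooden bar, tilt it, by about 30 degrees, so that all four copper slugs slide into the corner with the spout, and finish while holding it like that in the air, still tilted and touching nothing else, the spout's tip over the cup's mouth and a few centimetres above it. Leave the cezve and the canister where they stand.

Things in the scene. Friction and masses are not known exactly. Their poses are not given: they have to be found in the camera images.
- tote: Open sheet-metal tote, tinned silver, 170 (its x) x 130 (its y) x 35 mm high, walls and floor 4 mm, about 0.3 kg. A straight dark wooden carrying bar runs lengthwise over its middle along its x, between two end posts: bar 14 mm wide (along y), from 65 to 85 mm above the underside. One corner, the one at +x +y, has a small brass spout sticking out. Origin: centre of the underside; z up
- tote_spout (a point): Tip of the tote's spout, a brass trough 26 mm wide that sticks out 24 mm diagonally (45 degrees between the tote's x and y) from the +x +y corner, 3 mm above the underside; in the tote's frame at (102, 82, 3) mm. A fixed brass gate plate at the corner rises to 44 mm and never opens; nothing pours out
- tote_corner (a point): Inside corner of the tote's floor at the spout end, in the tote's frame at (81, 61, 4) mm
- slug0: Loose polished copper slug lying in the tote, a disc 16 mm across and 9 mm thick, 16 g; origin: centre of its underside. It is slippery: on the tote's floor it starts to slide at about 7 to 11 degrees of tilt; along a wall, only at a steeper tilt, so about 30 degrees is needed to gather all
- slug1: Loose polished copper slug lying in the tote, a disc 16 mm across and 9 mm thick, 16 g; origin: centre of its underside. It is slippery: on the tote's floor it starts to slide at about 7 to 11 degrees of tilt; along a wall, only at a steeper tilt, so about 30 degrees is needed to gather all
- slug2: Loose polished copper slug lying in the tote, a disc 16 mm across and 9 mm thick, 16 g; origin: centre of its underside. It is slippery: on the tote's floor it starts to slide at about 7 to 11 degrees of tilt; along a wall, only at a steeper tilt, so about 30 degrees is needed to gather all
- slug3: Loose polished copper slug lying in the tote, a disc 16 mm across and 9 mm thick, 16 g; origin: centre of its underside. It is slippery: on the tote's floor it starts to slide at about 7 to 11 degrees of tilt; along a wall, only at a steeper tilt, so about 30 degrees is needed to gather all
- cup: Straight-sided silver-toned tinned cup, open at the top, no handle, 56 mm across outside, 50 mm high, wall 3 mm, about 0.12 kg, standing on the slide tray. Origin: centre of its underside; z up
- cup_rim (a point): Centre of the cup's mouth, at the height of its rim, 50 mm above its underside
- stake: Brass planishing stake, fixed: square foot 70 mm wide and 12 mm high, thin neck, flat round head 40 mm across, the top 50 mm above the underside. Origin: centre of the underside; z up
- stake_top (a point): Centre of the stake's flat head, 50 mm above the foot's underside
- slide_tray: Fixed wooden slide tray drawn out from under the slab, with brass side rails; its flat top, where all things stand, is 12 mm above the bench top (500 x 1000 mm). Origin: centre of the underside
- cezve: Copper cezve (coffee pot), 75 mm high, 74 mm across, with a handle that reaches 145 mm from its axis and rises to 110 mm; loose bystander. Origin: centre of the underside
- canister: Lidded brass canister, 56 mm across, 92 mm high; loose bystander. Origin: centre of the underside
- press: Small cast bronze lever press, fixed, 70 mm square foot, 135 mm high overall; bystander. Origin: centre of the underside
Things that resemble listed ones, but are neither listed nor needed, are in the scene too. Several things have the shape of the tote; the one meant has the colours described above.

How it is judged:
By the outcome, as a careful person would: the job done as asked, in the order asked, and still so for the second after the job is handed in, while the arm keeps its last pose, push and grip.
It also fails if it takes over 58 s, if anything falls off the work surface, if the arm or the gripper's body presses on something with over 40 N, if the wrist force passes 120 N, or if a joint passes its speed limit or range.

ROBOT

A 6-joint arm with a two-finger parallel gripper is mounted at the origin on the work surface. World frame = base frame: x ahead of the robot, y to its left, z up, the work surface at z = 0. Lengths are in m, angles in degrees, forces in N, time in s.
With the tool pointing down it reaches from about 0.375 to 0.9 m from the base axis. Payload 3.1 kg.
Tool frame: the origin (TCP) lies on the centre line of the jaws, within the pads' length; the fingertips stand 25 mm ahead of it and the grasp point (between the pads) lies 6 mm ahead of it; z points along the fingers, y is the line along which they close (so a half turn about z gives the same grasp; the last joint's range is limited). The gripper opens to 87 mm and grips with 3 to 60 N. Pads are 19 mm wide; open, the fingers measure 117 mm over their backs; the gripper's body (75 mm by 190 mm) begins 51 mm behind the grasp point.
Start: joints at [-80.071, 30.224, 82.088, -0, 67.689, -10.227], TCP at [0.215, -0.587, 0.212] pointing down, gripper open.
Joint ranges: [-176.69, 176.69], [-43.24, 126.21], [12.49, 139.97], [-82, 262], [0, 151.66], [-163.58, 163.58]. Speed limits (degrees/s): [159.86, 159.86, 180, 180, 180, 180].

INTERFACE

Orientations are given as a 3x3 rotation matrix whose columns are the frame's x, y, z axes.
In Python, from rig import * gives the robot as it stands.
- The arm moves only by the tool step_arm, never from a script. Its argument "steps" is a list of rows, each a list of 7 numbers: the shift along the tool's x, y, z normalised to -1 to 1, where 1 is 0.3 m, then the turn, a rotation vector about the tool's x, y, z normalised to -1 to 1, where 1 is 45 degrees, then the gripper's target within -1 to 1 (shut at 1, half-way at 0, fully open at -1). A call has 1 to 8 rows; each row is the pose to reach, as a shift and turn from the pose commanded when the call began, along the tool's axes at that moment; what a row does not reach only later rows make up. A row lasts 1/12 s, in which the tool goes at most 41.7 mm and 7.16 degrees, less where a joint would pass 70% of its speed; a pose out of reach is approached as far as the arm can. A call with a number of a shift or a turn outside -1 to 1 is refused whole. A call with a gripper value outside its range is refused whole. The fingers move at their own pace and stop on an object; the grip force is fixed at half the most. Time passes only in rows, so rows that repeat a pose let the fingers close. It gives the time, the measured TCP pose, the force, the opening and the grip force at its end, in the units of the state.
- read_state(): the state, without advancing time (a new reading comes with each control period).
- capture(name): name is "scene" or "top"; returns a dict with "image" (400x640x3 uint8, red, green, blue), "vertical_fov" (degrees; the focal length in pixels is half the picture's height over the tangent of half this angle, whatever the lens; pixels are square), "cx", "cy" (the principal point, pixels), "world_from_camera" (4x4, takes a point from camera to world coordinates). Camera axes: x right, y down, z forward; pixel columns grow to the right and rows downward; lengths in m; the calibration is good to about 2 mm. A picture is of the moment at which its call begins. There is no depth.
- hand_in(): hands the job in; it is judged then, once.
The state is a dict: "time_s": time; "joint_positions": joint angles; "qvel": joint speeds; "tau": joint torques, N m; "position": TCP position; "tcp_rot": TCP orientation; "force": force on the tool from outside, world axes, zero at the start; "moment": the same for the moment, N m; "opening": opening from 0.0 (shut) to 1.0 (fully open); "grasp_force": force on a finger pad.
Only numpy, scipy, OpenCV 4.12 (cv2) and the standard library are available. Lean on these libraries where they do the work, as an engineer would, in place of code of your own. Each camera call takes 0.05 s, during which the arm holds its last target. There are 200 camera calls.

## Working session

There is one attempt and no reset: what is moved stays moved. The work goes in short steps, Python scripts to look and compute and a tool call to move; the robot and the scene stay as the last step left them, time stands still between calls to the robot, and variables do not carry over. Pictures are saved under pics/ and viewed, at most 10 in all, crops included, and the job is handed in when it is done.

Besides the shell and the picture viewer there is one more tool, called after ">>>" in YAML: its name, and indented under it one key for each argument. step_arm: Moves the arm, as the interface text tells. Scaled input: -1 to 1 covers 0.3 m each way for a shift and 45 degrees each way for a turn. Its arguments: {"type":"object","properties":{"steps":{"type":"array"}},"required":["steps"]}

```bash
mkdir -p pics
python3 - <<'E'
from rig import *
import cv2,numpy as np
for n in("scene","top"):
    c=capture(n); cv2.imwrite(f"pics/{n}0.png",c["image"][:,:,::-1])
    print(n,c["vertical_fov"],c["cx"],c["cy"]);print(np.round(c["world_from_camera"],4).tolist())
s=read_state();print(s["time_s"],s["position"],np.round(s["tcp_rot"],3).tolist())
E
```

```text
scene 51.242846526838484 315.94792907264207 198.07002643872545
[[-0.1172, 0.6334, -0.7649, 1.4616], [0.993, 0.0618, -0.1009, 0.1235], [-0.0167, -0.7713, -0.6362, 0.9109], [0.0, 0.0, 0.0, 1.0]]
top 47.52325267113399 322.15475738372953 199.5527136947224
[[-0.0269, -0.9969, 0.0743, 0.3805], [-0.9996, 0.027, 0.0012, 0.02], [-0.0033, -0.0743, -0.9972, 1.1946], [0.0, 0.0, 0.0, 1.0]]
0.1 [ 0.21525392 -0.5860614   0.21147624] [[0.939, 0.345, -0.0], [0.345, -0.939, 0.002], [0.0, -0.002, -1.0]]
```

View pics/scene0.png

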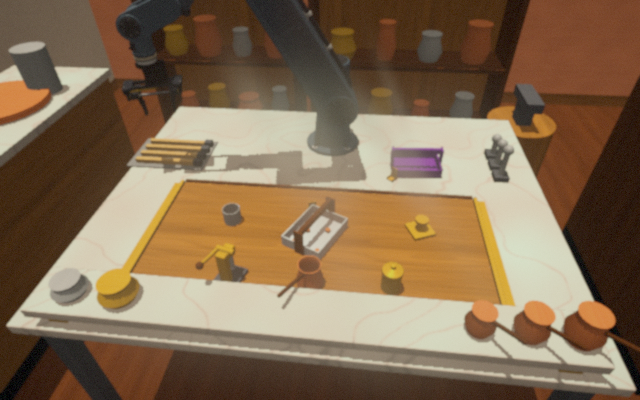

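View pics/top0.png

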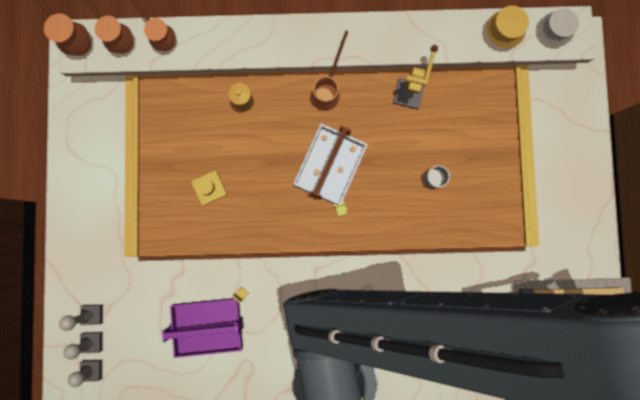

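Candidates in the top view: 
- Tote: tinned with dark bar and brass spout at (330,165), or the purple one at (205,328). I choose the tinned one.
- Cup: silver at (437,177), or the silver pot on the slab at (560,25). I choose the one on the tray.
- Stake: brass with a square foot at (208,187), or the canister at (239,95). I choose the square foot.

Next, a close crop and the measurements.

```bash
cat > h.py <<'E'
from rig import *
import cv2,numpy as np
def cam(n):
    c=capture(n); c["f"]=200/np.tan(np.radians(c["vertical_fov"]/2)); return c
def ray(c,uv,z):
    T=np.array(c["world_from_camera"]);d=T[:3,:3]@np.array([(uv[0]-c["cx"])/c["f"],(uv[1]-c["cy"])/c["f"],1])
    return T[:3,3]+d*(z-T[2,3])/d[2]
def proj(c,p):
    T=np.array(c["world_from_camera"]);q=T[:3,:3].T@(np.array(p)-T[:3,3]);return q[:2]/q[2]*c["f"]+[c["cx"],c["cy"]]
E
python3 - <<'E'
from h import *
c=cam("top");im=c["image"];bgr=im[:,:,::-1]
crop=lambda x0,y0,w,h,s:cv2.resize(bgr[y0:y0+h,x0:x0+w],None,fx=s,fy=s,interpolation=cv2.INTER_CUBIC)
a=crop(285,115,95,105,5);b=crop(412,155,50,50,5);d=crop(185,165,50,50,5)
cv2.imwrite("pics/crop.png",np.hstack([a,np.vstack([b,d,np.zeros((25,250,3),np.uint8)])]))
hsv=cv2.cvtColor(np.ascontiguousarray(bgr),cv2.COLOR_BGR2HSV)
def blobs(m,x0,y0,x1,y1,t):
    k=np.zeros(m.shape,np.uint8);k[y0:y1,x0:x1]=m[y0:y1,x0:x1]*255
    cs,_=cv2.findContours(k,cv2.RETR_EXTERNAL,cv2.CHAIN_APPROX_NONE)
    for q in cs:
        if cv2.contourArea(q)>25:
            print(t,cv2.contourArea(q),cv2.minEnclosingCircle(q),np.round(cv2.boxPoints(cv2.minAreaRect(q)),1).tolist())
grey=hsv[:,:,1]<90
blobs(grey,415,155,460,200,"cup"); blobs(grey,285,115,380,220,"tote")
blobs((hsv[:,:,1]>150)&(hsv[:,:,0]>=20)&(hsv[:,:,0]<40)&(hsv[:,:,2]>100),185,165,235,215,"stake")
blobs((hsv[:,:,1]>130)&(hsv[:,:,0]>=22)&(hsv[:,:,0]<40)&(hsv[:,:,2]>120),330,195,360,220,"spout")
blobs((hsv[:,:,2]<95),300,120,360,205,"bar")
E
```

```text
cup 432.5 ((436.5689697265625, 176.21551513671875), 13.126450538635254) [[424.0, 165.0], [449.0, 165.0], [449.0, 187.0], [424.0, 187.0]]
tote 1672.5 ((342.0492858886719, 169.00704956054688), 35.35548782348633) [[316.6000061035156, 195.60000610351562], [344.5, 132.8000030517578], [368.29998779296875, 143.39999389648438], [340.3999938964844, 206.1999969482422]]
tote 1489.5 ((316.1607971191406, 157.77163696289062), 35.10686111450195) [[291.6000061035156, 184.3000030517578], [319.8999938964844, 122.0], [341.1000061035156, 131.6999969482422], [312.79998779296875, 194.0]]
stake 36.0 ((208.0, 189.0), 7.810349941253662) [[202.5, 194.60000610351562], [212.39999389648438, 182.5], [217.39999389648438, 186.60000610351562], [207.5, 198.6999969482422]]
```

View pics/crop.png

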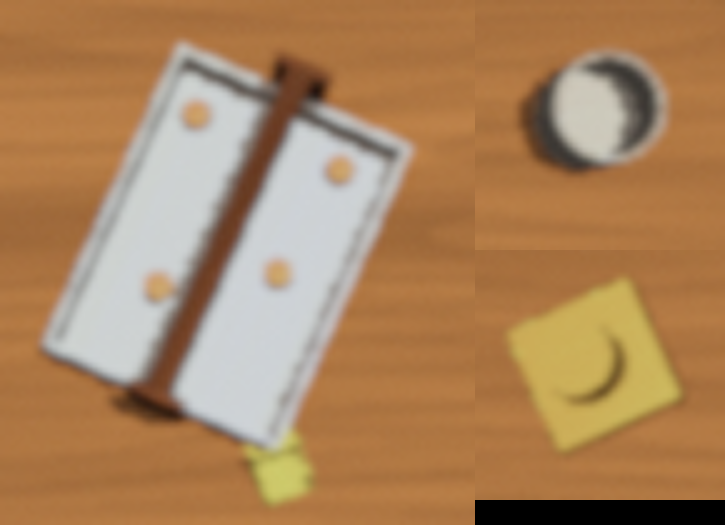

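The crop confirms all three choices: the silver tote with dark bar and four slugs (spout tip at about px (343,215)), the handle-less silver cup (rim centre px (438.3,176.4)) and the stake (foot corners px (191,182), (216,171), (227,195), (202,205)).

Run:
```python
from h import *
c=cam("top");s=cam("scene")
r=lambda p,z:ray(c,p,z)[:2]
P=np.array([r(p,.047) for p in [(321,123.6),(367.4,145),(340.6,204.6),(293.4,184.6)]])
print("tote",P.round(4).tolist(),P.mean(0),[np.linalg.norm(P[i]-P[i-1]).round(4) for i in range(4)])
B=np.array([r(p,.097) for p in [(343,132),(316.6,194)]]);print("bar",B.round(4).tolist(),B.mean(0),np.degrees(np.arctan2(*(B[1]-B[0])[::-1])))
print("spout",r((343.4,215),.015))
d=P[2]-P[1];e=P[3]-P[0];print("x axis deg",[np.degrees(np.arctan2(v[1],v[0])) for v in(d,e)])
F=np.array([r(p,.024) for p in [(191,181.6),(215.6,170.6),(227,194.6),(202.4,205.4)]])
print("foot",F.mean(0),[np.linalg.norm(F[i]-F[i-1]).round(4) for i in range(4)],"head",r((207,187.6),.062))
print("cup",r((438.3,176.4),.062))
cu=r((438.3,176.4),.062)
# scene cross-check
print(proj(s,[*cu,.062]),proj(s,[*F.mean(0),.062]),proj(s,[*B.mean(0),.097]))
b=s["image"][:,:,::-1]
st=cv2.resize(b[190:290,210:450],None,fx=3.3,fy=3.3,interpolation=cv2.INTER_CUBIC)
for p in ([*cu,.062],[*F.mean(0),.062],[*B[0],.097],[*B[1],.097],[*P[0],.047],[*P[1],.047],[*P[2],.047],[*P[3],.047]):
    q=(proj(s,p)-[210,190]+.5)*3.3;cv2.drawMarker(st,tuple(int(v) for v in q),(0,255,0),0,9,1)
cv2.imwrite("pics/sc.png",st)
```

```text
tote [[0.6613, 0.0191], [0.6026, -0.0979], [0.4519, -0.0249], [0.506, 0.0934]] [ 0.55545863 -0.00257913] [np.float64(0.1722), np.float64(0.131), np.float64(0.1674), np.float64(0.1301)]
bar [[0.6267, -0.0342], [0.4761, 0.0344]] [5.51420570e-01 1.45548667e-04] 155.5121024192896
spout [ 0.42665108 -0.03262136]
x axis deg [np.float64(154.1470640765197), np.float64(154.4439724413706)]
foot [0.50558308 0.31370183] [np.float64(0.0691), np.float64(0.0696), np.float64(0.0697), np.float64(0.0691)] head [0.50271962 0.30917014]
cup [ 0.51515205 -0.27129799]
[230.56332481 207.94124767] [420.87992359 218.37069208] [315.18222258 212.89985556]
```

View pics/sc.png

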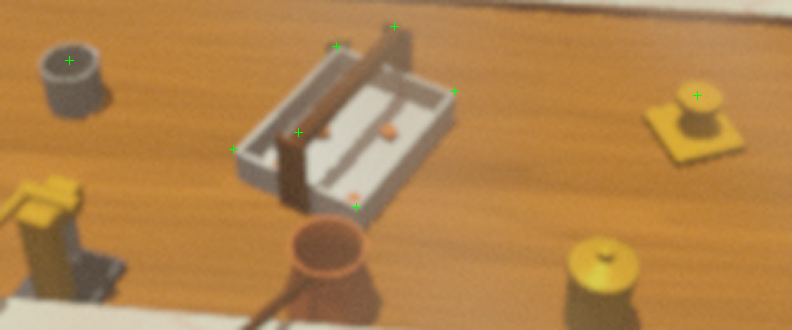

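The two views agree to about 2 mm. Tote centre is (0.555,-0.002) with x axis at 154.3°; cup is at (0.515,-0.271) and the stake at (0.505,0.313). Now the reach to the cup.

```bash
cat >> h.py <<'E'
from scipy.spatial.transform import Rotation as Ro
def down(yaw_y):
    a=np.radians(yaw_y);y=np.array([np.cos(a),np.sin(a),0]);z=np.array([0,0,-1.]);return np.c_[np.cross(y,z),y,z]
def row(p,R,frm=None):
    if frm is None: s=read_state();frm=(np.array(s["position"]),np.array(s["tcp_rot"]))
    sh=frm[1].T@(np.array(p)-frm[0])/.3; t=Ro.from_matrix(frm[1].T@R).as_rotvec(degrees=True)/45
    print("row",np.r_[sh,t].round(4).tolist())
E
python3 - <<'E'
from h import *
row([.515,-.271,.14],down(0))
E
```

```text
row [1.2999, -0.6423, 0.2405, -0.001, -0.001, -1.552]
```

>>> step_arm:
  steps:
    - [0.12,-0.06,0.03,0,0,-0.14,-1]
    - [0.25,-0.12,0.05,0,0,-0.28,-1]
    - [0.37,-0.18,0.07,0,0,-0.42,-1]
    - [0.49,-0.24,0.09,0,0,-0.56,-1]
    - [0.61,-0.3,0.11,0,0,-0.7,-1]
    - [0.73,-0.36,0.13,0,0,-0.82,-1]
    - [0.83,-0.41,0.14,0,0,-0.92,-1]
    - [0.9,-0.44,0.15,0,0,-1,-1]

```text
time_s: 0.92
position: [0.4248, -0.3664, 0.1669]
tcp_rot: [[0.415, 0.91, -0.0], [0.91, -0.415, 0.002], [0.002, -0.001, -1.0]]
force: [-0.6, -1.5, -0.7]
opening: 1.0
grasp_force: 0.0
```

Run:
```python
from h import *
row([.515,-.271,.14],down(0))
```

```text
row [0.4138, 0.1418, 0.0903, -0.0011, -0.0023, -0.5447]
```

>>> step_arm:
  steps:
    - [0.1,0.04,0.02,0,0,-0.13,-1]
    - [0.2,0.08,0.04,0,0,-0.26,-1]
    - [0.3,0.11,0.06,0,0,-0.4,-1]
    - [0.38,0.13,0.08,0,0,-0.5,-1]
    - [0.414,0.142,0.09,-0.001,-0.002,-0.545,-1]
    - [0.414,0.142,0.09,-0.001,-0.002,-0.545,-1]
    - [0.414,0.142,0.09,-0.001,-0.002,-0.545,-1]

```text
time_s: 1.5
position: [0.514, -0.2751, 0.1403]
tcp_rot: [[0.006, 1.0, -0.0], [1.0, -0.006, -0.002], [-0.002, -0.0, -1.0]]
force: [-0.2, 0.2, 1.0]
opening: 1.0
grasp_force: 0.0
```

Run:
```python
from h import *
row([.515,-.271,.05],down(0))
c=cam("scene");cu=[.515,-.271]
b=c["image"][:,:,::-1];cv2.imwrite("pics/g1.png",cv2.resize(b[120:240,170:330],None,fx=4,fy=4,interpolation=cv2.INTER_CUBIC))
```

```text
row [0.0145, 0.0032, 0.3008, -0.0003, 0.0027, -0.0074]
```

View pics/g1.png

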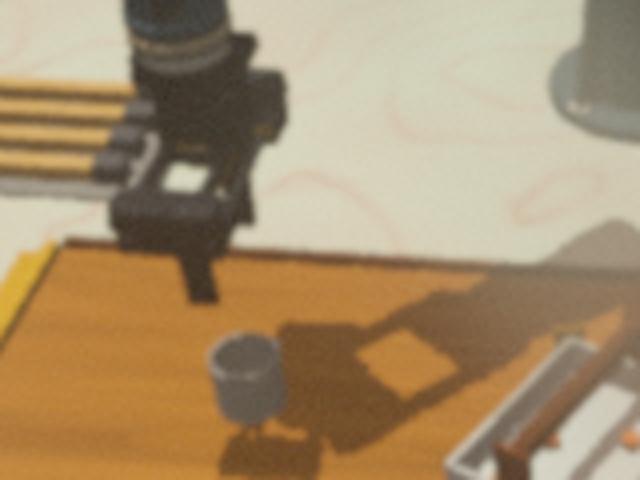

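The gripper is above the cup (crop px (248,375)), with its fingers open along world x. Descending.

>>> step_arm:
  steps:
    - [0.014,0.003,0.07,0,0.003,-0.007,-1]
    - [0.014,0.003,0.14,0,0.003,-0.007,-1]
    - [0.014,0.003,0.21,0,0.003,-0.007,-1]
    - [0.014,0.003,0.27,0,0.003,-0.007,-1]
    - [0.014,0.003,0.3,0,0.003,-0.007,-1]
    - [0.014,0.003,0.3,0,0.003,-0.007,-1]
    - [0.014,0.003,0.3,0,0.003,-0.007,-1]

```text
time_s: 2.13
position: [0.5148, -0.2721, 0.0505]
tcp_rot: [[0.002, 1.0, 0.0], [1.0, -0.002, 0.001], [0.001, 0.0, -1.0]]
force: [0.4, 0.0, -0.3]
opening: 1.002
grasp_force: 0.0
```

>>> step_arm:
  steps:
    - [0,0,0,0,0,0,1]
    - [0,0,0,0,0,0,1]
    - [0,0,0,0,0,0,1]
    - [0,0,0,0,0,0,1]
    - [0,0,0,0,0,0,1]
    - [0,0,0,0,0,0,1]
    - [0,0,0,0,0,0,1]
    - [0,0,0,0,0,0,1]

```text
time_s: 2.8
position: [0.5158, -0.2711, 0.0508]
tcp_rot: [[0.0, 1.0, 0.002], [1.0, -0.0, -0.0], [-0.0, 0.002, -1.0]]
force: [1.2, 0.2, 2.3]
opening: 0.599
grasp_force: 30.0
```

>>> step_arm:
  steps:
    - [0,0,-0.05,0,0,0,1]
    - [0,0,-0.12,0,0,0,1]
    - [0,0,-0.2,0,0,0,1]
    - [0,0,-0.29,0,0,0,1]
    - [0,0,-0.38,0,0,0,1]
    - [0,0,-0.46,0,0,0,1]
    - [0,0,-0.5,0,0,0,1]
    - [0,0,-0.5,0,0,0,1]

```text
time_s: 3.47
position: [0.5163, -0.272, 0.2032]
tcp_rot: [[-0.0, 1.0, 0.005], [1.0, 0.0, -0.003], [-0.003, 0.005, -1.0]]
force: [0.7, -0.7, -1.6]
opening: 0.602
grasp_force: 30.0
```

Run:
```python
from h import *
row([.5055,.313,.2],down(0))
c=cam("scene");b=c["image"][:,:,::-1];d=cam("top")["image"][:,:,::-1]
f=lambda b,x,y:cv2.resize(b[y:y+120,x:x+130],None,fx=3,fy=3,interpolation=cv2.INTER_CUBIC)
u=proj(c,[.515,-.271,.17]).astype(int);print(u)
cv2.imwrite("pics/g2.png",np.hstack([f(b,u[0]-65,u[1]-60),f(d,375,115)]))
```

```text
row [1.95, -0.0359, 0.0048, 0.006, 0.0038, 0.0002]
[225 180]
```

View pics/g2.png

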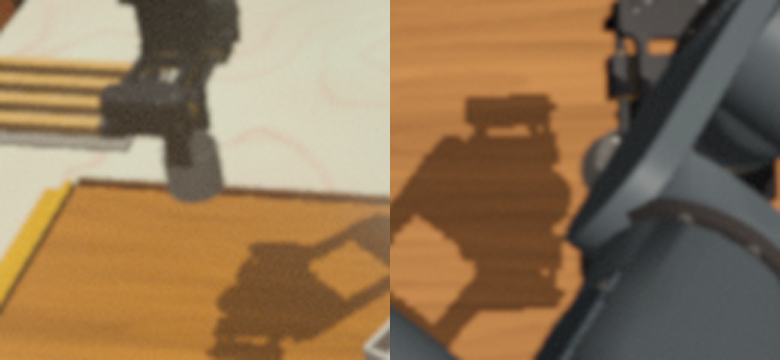

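The cup is held centred and upright: its image centre, about (225,185), matches the projection of the grasp axis. Carrying it over to the stake.

>>> step_arm:
  steps:
    - [0.06,0,0,0,0,0,1]
    - [0.15,0,0,0,0,0,1]
    - [0.27,0,0,0,0,0,1]
    - [0.4,0,0,0,0,0,1]
    - [0.53,0,0,0,0,0,1]
    - [0.66,0,0,0,0,0,1]
    - [0.79,-0.01,0,0,0,0,1]
    - [0.92,-0.015,0,0,0,0,1]

```text
time_s: 4.23
position: [0.508, 0.008, 0.1986]
tcp_rot: [[0.0, 1.0, -0.005], [1.0, -0.0, 0.002], [0.002, -0.005, -1.0]]
force: [-0.0, 0.4, -1.6]
opening: 0.603
grasp_force: 30.0
```

>>> step_arm:
  steps:
    - [0.13,0,0,0,0,0,1]
    - [0.26,0,0,0,0,0,1]
    - [0.39,-0.01,0,0,0,0,1]
    - [0.52,-0.01,0,0,0,0,1]
    - [0.65,-0.015,0,0,0,0,1]
    - [0.77,-0.02,0,0,0,0,1]
    - [0.87,-0.02,0,0,0,0,1]
    - [0.95,-0.02,0,0,0,0,1]

```text
time_s: 4.9
position: [0.5017, 0.2929, 0.1985]
tcp_rot: [[-0.002, 1.0, -0.004], [1.0, 0.002, -0.0], [-0.0, -0.004, -1.0]]
force: [-0.0, -0.6, -2.1]
opening: 0.598
grasp_force: 30.0
```

Run:
```python
from h import *
row([.505,.313,.14],down(0));row([.505,.313,.105],down(0))
```

```text
row [0.0671, 0.0121, 0.195, -0.0055, 0.0001, 0.0027]
row [0.0671, 0.0126, 0.3117, -0.0055, 0.0001, 0.0027]
```

>>> step_arm:
  steps:
    - [0.03,0.005,0.06,-0.003,0,0,1]
    - [0.06,0.01,0.13,-0.005,0,0,1]
    - [0.067,0.012,0.2,-0.005,0,0.002,1]
    - [0.067,0.012,0.25,-0.005,0,0.002,1]
    - [0.067,0.012,0.27,-0.005,0,0.002,1]
    - [0.067,0.012,0.28,-0.005,0,0.002,1]
    - [0.067,0.012,0.28,-0.005,0,0.002,1]
    - [0.067,0.012,0.28,-0.005,0,0.002,1]

```text
time_s: 5.57
position: [0.5084, 0.3102, 0.117]
tcp_rot: [[0.002, 1.0, 0.005], [1.0, -0.002, 0.001], [0.001, 0.005, -1.0]]
force: [0.2, 0.1, -1.3]
opening: 0.6
grasp_force: 30.0
```

Run:
```python
from h import *
row([.505,.313,.102],down(0))
c=cam("scene");b=c["image"][:,:,::-1];d=cam("top")["image"][:,:,::-1]
f=lambda b,x,y:cv2.resize(b[y:y+120,x:x+130],None,fx=3,fy=3,interpolation=cv2.INTER_CUBIC)
u=proj(c,[.505,.313,.06]).astype(int);print(u,proj(c,[.505,.313,.074]),proj(c,[.505,.313,.062]))
cv2.imwrite("pics/g3.png",np.hstack([f(b,u[0]-65,u[1]-60),f(d,145,125)]))
```

```text
row [0.0091, -0.0114, 0.0498, 0.0059, -0.001, -0.0023]
[420 218] [421.20227785 215.24806511] [420.62736065 218.22491717]
```

View pics/g3.png

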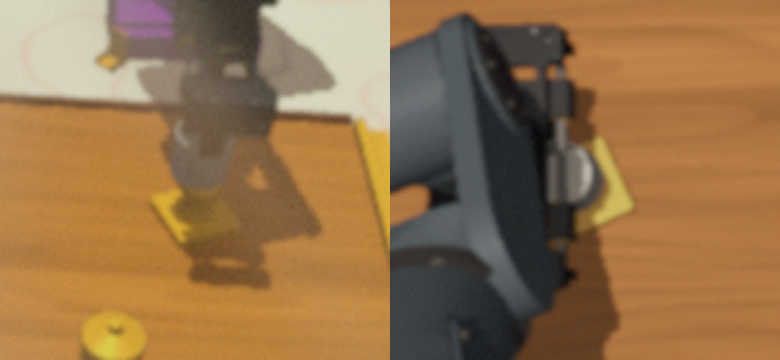

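Run:
```python
from h import *
p=np.array([.215,-.587,.212]);R=down(-80.071+10.227)
for r in [[0.9,-0.44,0.15,0,0,-1],[0.414,0.142,0.09,-0.001,-0.002,-0.545],[0.014,0.003,0.3,0,0.003,-0.007],[0,0,-.5,0,0,0],[0.92,-0.015,0,0,0,0],[0.95,-0.02,0,0,0,0],[0.067,0.012,0.28,-0.005,0,0.002]]:
    p=p+R@np.array(r[:3])*.3;R=R@Ro.from_rotvec(np.array(r[3:])*45,degrees=True).as_matrix();print(p.round(4))
print(R.round(3).tolist());print([np.round(read_state()["position"],4).tolist() for _ in range(3)])
```

```text
[ 0.423 -0.37   0.167]
[ 0.5138 -0.2752  0.14  ]
[ 0.5148 -0.2712  0.05  ]
[ 0.5147 -0.2713  0.2   ]
[0.5102 0.0047 0.2002]
[0.5043 0.2897 0.2004]
[0.5079 0.3099 0.1164]
[[0.002, 1.0, 0.004], [1.0, -0.002, 0.001], [0.001, 0.004, -1.0]]
[[0.509, 0.3103, 0.1177], [0.509, 0.3103, 0.1177], [0.509, 0.3103, 0.1177]]
```

>>> step_arm:
  steps:
    - [0.01,-0.01,0.015,0.005,0,-0.002,1]
    - [0.01,-0.01,0.03,0.005,0,-0.002,1]
    - [0.01,-0.01,0.043,0.005,0,-0.002,1]
    - [0.01,-0.01,0.05,0.005,0,-0.002,1]
    - [0.01,-0.01,0.053,0.005,0,-0.002,1]
    - [0.01,-0.01,0.053,0.005,0,-0.002,1]
    - [0.01,-0.01,0.053,0.005,0,-0.002,1]

```text
time_s: 6.25
position: [0.505, 0.3131, 0.1009]
tcp_rot: [[0.0, 1.0, -0.0], [1.0, -0.0, 0.001], [0.001, -0.0, -1.0]]
force: [-1.3, -0.0, 1.1]
opening: 0.596
grasp_force: 30.0
```

>>> step_arm:
  steps:
    - [0,0,0.002,0,0,0,1]
    - [0,0,0.003,0,0,0,1]
    - [0,0,0.003,0,0,0,1]

```text
time_s: 6.5
position: [0.505, 0.3132, 0.1007]
tcp_rot: [[0.0, 1.0, -0.0], [1.0, -0.0, 0.001], [0.001, -0.0, -1.0]]
force: [-3.3, -0.2, 6.2]
opening: 0.598
grasp_force: 30.0
```

Contact at 6 N. I'll release, then rise.

>>> step_arm:
  steps:
    - [0,0,0,0,0,0,0.2]
    - [0,0,0,0,0,0,-0.5]
    - [0,0,0,0,0,0,-1]
    - [0,0,0,0,0,0,-1]
    - [0,0,0,0,0,0,-1]
    - [0,0,0,0,0,0,-1]

```text
time_s: 7.0
position: [0.5057, 0.3132, 0.0998]
tcp_rot: [[0.0, 1.0, 0.001], [1.0, -0.0, 0.001], [0.001, 0.001, -1.0]]
force: [0.5, -0.3, 0.0]
opening: 0.893
grasp_force: 0.0
```

>>> step_arm:
  steps:
    - [0,0,-0.04,0,0,0,-1]
    - [0,0,-0.12,0,0,0,-1]
    - [0,0,-0.22,0,0,0,-1]
    - [0,0,-0.33,0,0,0,-1]
    - [-0.1,0,-0.4,0,0,0,-1]
    - [-0.22,0,-0.4,0,0,0,-1]
    - [-0.35,0,-0.4,0,0,0,-1]
    - [-0.45,0,-0.4,0,0,0,-1]

```text
time_s: 7.67
position: [0.5053, 0.1761, 0.2205]
tcp_rot: [[-0.0, 1.0, 0.002], [1.0, 0.0, -0.0], [-0.0, 0.002, -1.0]]
force: [-0.0, -0.8, 0.9]
opening: 0.997
grasp_force: 0.0
```

>>> step_arm:
  steps:
    - [-0.13,0.02,0,0,0,-0.15,-1]
    - [-0.26,0.04,0,0,0,-0.3,-1]
    - [-0.37,0.06,0,0,0,-0.45,-1]
    - [-0.46,0.08,0,0,0,-0.6,-1]
    - [-0.53,0.1,0,0,0,-0.75,-1]
    - [-0.57,0.12,0,0,0,-0.88,-1]
    - [-0.6,0.14,0,0,0,-1,-1]
    - [-0.6,0.14,0,0,0,-1,-1]

```text
time_s: 8.33
position: [0.5489, -0.0042, 0.2197]
tcp_rot: [[-0.706, 0.708, 0.002], [0.708, 0.706, -0.0], [-0.002, 0.001, -1.0]]
force: [-0.0, -0.4, -0.3]
opening: 1.003
grasp_force: 0.0
```

Run:
```python
from h import *
cr=np.array([.5551,-.002]);row([*cr,.17],down(64.3));print(read_state()["joint_positions"])
c=cam("scene");t=cam("top");f=lambda b,x,y:cv2.resize(b[y:y+100,x:x+100],None,fx=4,fy=4,interpolation=cv2.INTER_CUBIC)
for k,o in((c,(370,150)),(t,(160,130))): print(((proj(k,[.505,.313,.112])-o+.5)*4).round(),((proj(k,[.505,.313,.062])-o+.5)*4).round())
cv2.imwrite("pics/cup.png",np.hstack([f(c["image"][:,:,::-1],370,150),f(t["image"][:,:,::-1],160,130)]))
```

```text
row [-0.0091, 0.0198, 0.1657, 0.0013, 0.0028, -0.4304]
[-1.21118141e+01  2.37861421e+01  9.27137735e+01  4.05190428e-03
  6.33638757e+01 -5.70461590e+01]
[214. 224.] [205. 275.]
[162. 220.] [184. 229.]
```

View pics/cup.png

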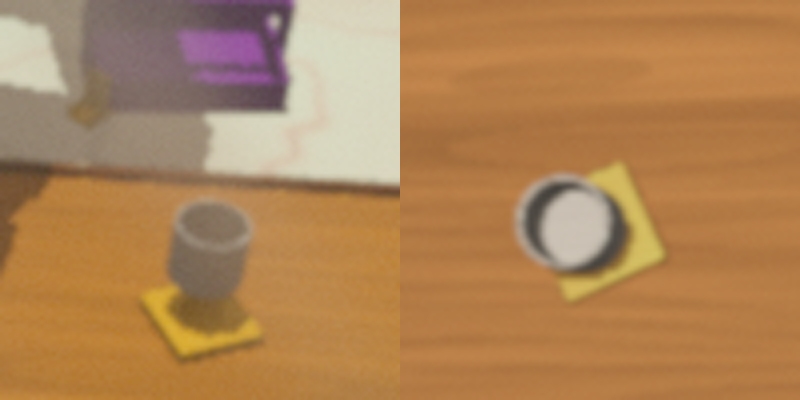

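The cup stands upright on the stake. Next, a numeric check of how well it is centred, using masks in both views.

Run:
```python
from h import *
t=cam("top");c=cam("scene")
def mask(im,lo,hi,box):
    h=cv2.cvtColor(np.ascontiguousarray(im),cv2.COLOR_BGR2HSV);m=cv2.inRange(h,lo,hi);k=np.zeros_like(m);x0,y0,x1,y1=box;k[y0:y1,x0:x1]=m[y0:y1,x0:x1]
    k=cv2.morphologyEx(k,cv2.MORPH_CLOSE,np.ones((3,3)));q=max(cv2.findContours(k,0,1)[0],key=cv2.contourArea);return cv2.convexHull(q)
im0=cv2.imread("pics/top0.png")
print([im0[y,x].tolist() for x,y in((198,182),(208,205),(208,187),(190,210))])
q=mask(im0,(21,120,100),(35,255,255),(183,160,238,215));r=cv2.minAreaRect(q);print(r,"foot",ray(t,r[0],.024))
b=t["image"][:,:,::-1]
q=mask(b,(0,0,0),(180,105,255),(183,160,222,205));print(cv2.boundingRect(q),cv2.fitEllipse(q),cv2.minEnclosingCircle(q))
s=c["image"][:,:,::-1]
# scene: cup silhouette and head, column profile
q=mask(s,(0,0,0),(180,110,255),(400,197,440,230));print(cv2.boundingRect(q),[proj(c,[.505,.313+d,z]).round(1).tolist() for d in(-.028,.028) for z in (.065,.112)])
s0=cv2.imread("pics/scene0.png");q=mask(s0,(21,120,100),(35,255,255),(400,205,440,245));print(cv2.boundingRect(q),cv2.minAreaRect(q),[proj(c,[.505,.313,z]).round(1).tolist() for z in(.024,.062)])
```

```text
[[88, 174, 203], [62, 114, 170], [89, 176, 204], [67, 119, 176]]
((208.27737426757812, 187.51026916503906), (26.648910522460938, 26.731670379638672), 65.55604553222656) foot [0.50696535 0.31556007 0.024     ]
(189, 173, 28, 25) ((201.80401611328125, 185.52471923828125), (23.901264190673828, 28.11081314086914), 112.23470306396484) ((202.3225860595703, 185.16128540039062), 13.957447052001953)
(412, 199, 22, 26) [[411.3, 216.9], [413.3, 205.0], [430.3, 218.1], [432.8, 206.2]]
(406, 222, 28, 16) ((418.71917724609375, 231.08221435546875), (28.089874267578125, 13.693815231323242), 20.556045532226562) [[418.9, 227.4], [420.6, 218.2]]
```

The cup is within about 3 mm of the stake's axis and stands upright, so it can stay. Now the tote's bar.

>>> step_arm:
  steps:
    - [-0.01,0.01,0.05,0,0,-0.14,-1]
    - [-0.019,0.019,0.12,0,0,-0.28,-1]
    - [-0.019,0.019,0.2,0,0,-0.4,-1]
    - [-0.019,0.019,0.28,0,0,-0.429,-1]
    - [-0.019,0.019,0.35,0,0,-0.429,-1]
    - [-0.019,0.019,0.4,0,0,-0.429,-1]
    - [-0.019,0.019,0.422,0,0,-0.429,-1]
    - [-0.019,0.019,0.422,0,0,-0.429,-1]

```text
time_s: 9.2
position: [0.5539, -0.0007, 0.0917]
tcp_rot: [[-0.901, 0.433, -0.003], [0.433, 0.901, 0.001], [0.004, -0.0, -1.0]]
force: [-0.4, -0.3, -0.5]
opening: 0.998
grasp_force: 0.0
```

>>> step_arm:
  steps:
    - [0,0,0,0,0,0,1]
    - [0,0,0,0,0,0,1]
    - [0,0,0,0,0,0,1]
    - [0,0,0,0,0,0,1]
    - [0,0,0,0,0,0,1]
    - [0,0,0,0,0,0,1]
    - [0,0,0,0,0,0,1]
    - [0,0,0,0,0,0,1]

```text
time_s: 9.87
position: [0.5554, -0.0019, 0.0933]
tcp_rot: [[-0.901, 0.434, 0.001], [0.434, 0.901, 0.001], [-0.0, 0.001, -1.0]]
force: [-0.2, 0.1, 1.3]
opening: 0.48
grasp_force: 0.0
```

>>> step_arm:
  steps:
    - [0,0,0,0,0,0,1]
    - [0,0,0,0,0,0,1]
    - [0,0,0,0,0,0,1]
    - [0,0,0,0,0,0,1]

```text
time_s: 10.2
position: [0.5554, -0.0018, 0.0931]
tcp_rot: [[-0.901, 0.434, 0.0], [0.434, 0.901, 0.001], [0.0, 0.001, -1.0]]
force: [1.1, -0.3, 1.0]
opening: 0.17
grasp_force: 0.0
```

>>> step_arm:
  steps:
    - [0,0,0,0,0,0,1]
    - [0,0,0,0,0,0,1]
    - [0,0,0,0,0,0,1]
    - [0,0,0,0,0,0,1]
    - [0,0,0,0,0,0,1]

```text
time_s: 10.62
position: [0.5554, -0.0018, 0.0931]
tcp_rot: [[-0.901, 0.434, 0.0], [0.434, 0.901, 0.001], [-0.0, 0.001, -1.0]]
force: [0.9, 0.1, -0.1]
opening: 0.005
grasp_force: 0.0
```

>>> step_arm:
  steps:
    - [0,0,-0.02,0,0,0,1]
    - [0,0,-0.05,0,0,0,1]
    - [0,0,-0.1,0,0,0,1]
    - [0,0,-0.17,0,0,0,1]
    - [0,0,-0.25,0,0,0,1]
    - [0,0,-0.34,0,0,0,1]
    - [0,0,-0.43,0,0,0,1]
    - [0,0,-0.52,0,0,0,1]

```text
time_s: 11.28
position: [0.5551, -0.0019, 0.2514]
tcp_rot: [[-0.901, 0.434, 0.001], [0.434, 0.901, 0.0], [-0.001, 0.001, -1.0]]
force: [-0.8, -0.2, 1.2]
opening: 0.007
grasp_force: 0.0
```

>>> step_arm:
  steps:
    - [0,0,-0.08,0,0,0,1]
    - [0,0,-0.14,0,0,0,1]
    - [0,0,-0.18,0,0,0,1]
    - [0,0,-0.2,0,0,0,1]
    - [0,0,-0.2,0,0,0,1]
    - [0,0,-0.2,0,0,0,1]

```text
time_s: 11.78
position: [0.5549, -0.0019, 0.3092]
tcp_rot: [[-0.901, 0.434, 0.0], [0.434, 0.901, 0.001], [-0.0, 0.001, -1.0]]
force: [0.3, 0.1, -0.3]
opening: 0.005
grasp_force: 0.0
```

The fingers closed on nothing, and I chained the lift without checking that. Looking now.

Run:
```python
from h import *
c=cam("scene");t=cam("top")
f=lambda b,x,y,s:cv2.resize(b[y:y+130,x:x+130],None,fx=s,fy=s,interpolation=cv2.INTER_CUBIC)
a=c["image"][:,:,::-1].copy();b=t["image"][:,:,::-1].copy()
cv2.imwrite("pics/miss.png",np.hstack([f(a,250,130,3),f(b,265,95,3)]))
```

```text
(no output)
```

View pics/miss.png

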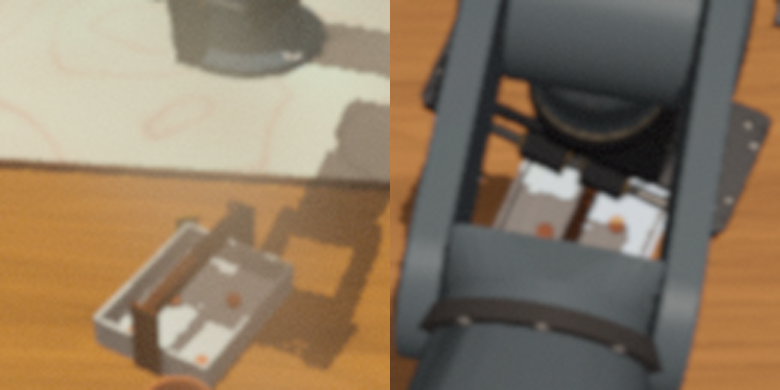

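Picture: the tote is apparently still where it was, and its left rim corner is at scene px (282,237) as before. I'll check that and the hand's position numerically.

Run:
```python
from h import *
c=cam("scene");t=cam("top");a=c["image"][:,:,::-1].copy();s0=cv2.imread("pics/scene0.png")
for n,(x,y) in dict(leftcorner=(282,236),barnear=(299,232),rearpost=(331,205),rightcorner=(347,218),front=(318,252)).items():
    T=s0[y-8:y+9,x-8:x+9];S=a[y-20:y+21,x-20:x+21];r=cv2.matchTemplate(S,T,cv2.TM_CCOEFF_NORMED);_,v,_,l=cv2.minMaxLoc(r);print(n,round(v,2),l[0]-12,l[1]-12)
print(read_state()["opening"],[proj(c,[.555,-.002,z]).round(0) for z in(.284,.309,.36)])
cv2.imwrite("pics/hand_s.png",a)
# dark pixels near hand in scene: extents per row
h=cv2.cvtColor(a,cv2.COLOR_BGR2GRAY)
for y in range(70,190,6):
    xs=np.where(h[y,260:380]<60)[0]+260; print(y,(xs.min(),xs.max(),len(xs)) if len(xs) else None)
```

```text
leftcorner 1.0 0 0
barnear 1.0 0 0
rearpost 0.87 0 0
rightcorner 0.66 0 0
front 1.0 0 0
0.0016947714759488533 [array([313., 161.]), array([313., 153.]), array([312., 136.])]
70 (np.int64(294), np.int64(378), 4)
76 (np.int64(377), np.int64(378), 2)
82 (np.int64(376), np.int64(378), 3)
88 (np.int64(375), np.int64(377), 2)
94 (np.int64(375), np.int64(376), 2)
100 None
106 None
112 None
118 None
124 None
130 None
136 None
142 None
148 None
154 None
160 None
166 None
172 None
178 None
184 None
```

```bash
python3 - <<'E'
import cv2,numpy as np
a=cv2.imread("pics/hand_s.png");s=cv2.imread("pics/scene0.png")
d=(cv2.absdiff(a,s).max(2)>40).astype(np.uint8);k=cv2.morphologyEx(d,cv2.MORPH_OPEN,np.ones((3,3)))
for g in range(0,400,20): print("%3d "%g+"".join("#" if k[g:g+20,x:x+10].mean()>.4 else "." for x in range(0,640,10)))
E
python3 - <<'E'
import sys;sys.path.insert(0,".")
from h import *
s=read_state();print(s["time_s"],np.round(s["joint_positions"],1),s["position"])
E
```

```text
0 ............##..............##.###..............................
 20 ............##.............#....##....##........................
 40 .............##.......................##........................
 60 ..............#....................###..........................
 80 .............#.......................##.........................
100 ............................#.#.................................
120 ..............................#.................................
140 .............................#.....####.........................
160 .......................################.........................
180 ...................................####.........................
200 ......................##...........###...##.....................
220 ...............................###.##...........................
240 ...................................#............................
260 ................................................................
280 ................................................................
300 ................................................................
320 ................................................................
340 ................................................................
360 ................................................................
380 ................................................................
11.9833 [-11.8  19.1  85.1   0.   76.  -76.1] [ 0.5546446  -0.0018373   0.30795423]
```

View pics/hand_s.png

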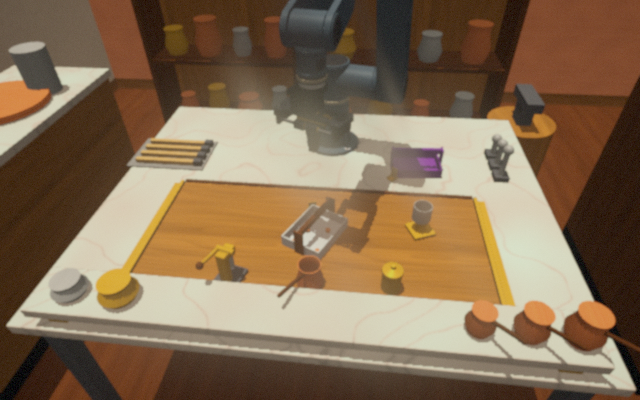

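Picture: the cup stands on the stake at (422,213) and the tote is unmoved at (315,232). The hand shows around (305,90–130), higher than the projected TCP at (313,153). I'll locate the hand numerically.

```bash
python3 - <<'E'
import cv2,numpy as np
a=cv2.imread("pics/hand_s.png",0);s=cv2.imread("pics/scene0.png",0)
for y in range(84,172,3): print(y," ".join("%3d"%v for v in a[y,262:362:4]),)
print("before")
for y in range(114,160,6): print(y," ".join("%3d"%v for v in s[y,262:362:4]),)
E
python3 - <<'E'
import sys;sys.path.insert(0,".")
from h import *
c=cam("scene")
for uv in((300,140),(305,150)): print([ray(c,uv,z).round(3).tolist() for z in(.28,.31,.34)])
E
```

```text
84  84  84  79  80  83  77  77  76  73  82  85  81  78  76  83  90  67  73  74  73  76  77  78  74  72
87  89  84  85 107 112 109  93  73  73  72  86  96  96  94  95  79  67  73  79  72  77  71  73  73  69
90  96  89  88 111 113 109  85  72  72  74  76  75  75  74  67  70  70  75  74  77  74  75  74  72  72
93  95  95  89  94  97  94  87  73  76  77  79  77  76  75  72  70  76  75  76  79  77  78  79  78  75
96  98 100  93 100 102 103  96  81  75  82  83  85  79  79  74  72  79  78  77  83  82  80  86  82  80
99 106  99  96 102 102  98  95  85  86  83  82  84  83  77  77  76  85  82  82  81  85  97  93  90  88
102 106 103 101 106 102  95  92  86  86  88  89  89  86  82  81  76 108 120 115 103  99  88  90  90  92
105 112 107 102 107 107  96  95  92  88  89  89  86  89  85  85  83  84  89  87  84  83  87  91  90  93
108 114 109 106 101 104  97  99  91  93  91  93  94  92  92  86  84  88  89  85  84  85  89  99  93  95
111 196 196 196 122  97  93  94  96  94  93  93  96  95  93  97  89  85  85  83  84  84  88  97  93  94
114 202 202 203 149  99  97  97 106 135  99 102 102  98  98  97  9
[... 2291 characters left out ...]
2 111 103 101  98  94  87  88 178 200 200
132 202 203 202 203 205 206 204 204 204 201 198 198 187 132 116 113 110 107 100  97  93  92 108 188 202
138 205 207 204 206 203 202 206 204 204 203 201 189 136 127 111 118 113 111 104 101  97  95  92  98 179
144 207 205 204 205 204 204 204 199 200 201 201 195 137 127 119 119 118 114 108 103  96  94  96  95 141
150 206 205 201 204 201 198 199 187 184 183 199 200 184 130 132 138 138 124 118 109 107 104 100 126 174
156 141 142 143 145 149 148 146 146 145 145 181 200 200 198 199 195 184 169 132 134 135 143 142 143 144
[[0.448, -0.053, 0.28], [0.496, -0.044, 0.31], [0.544, -0.036, 0.34]]
[[0.499, -0.031, 0.28], [0.544, -0.024, 0.31], [0.59, -0.017, 0.34]]
```

The finger edge ends near scene row 151, where row 161 was expected. So the fingertips sit about 20–25 mm higher than I assumed and closed just above the bar. I'll go down again, half open and about 20 mm lower, watching the force.

>>> step_arm:
  steps:
    - [0,0,0.06,0,0,0,0]
    - [0,0,0.16,0,0,0,0]
    - [0,0,0.28,0,0,0,0]
    - [0,0,0.4,0,0,0,0]
    - [0,0,0.5,0,0,0,0]
    - [0,0,0.58,0,0,0,0]
    - [0,0,0.62,0,0,0,0]
    - [0,0,0.64,0,0,0,0]

```text
time_s: 12.7
position: [0.5535, -0.0015, 0.1141]
tcp_rot: [[-0.901, 0.434, -0.005], [0.434, 0.901, 0.002], [0.006, -0.001, -1.0]]
force: [-0.4, 0.0, -0.1]
opening: 0.474
grasp_force: 0.0
```

>>> step_arm:
  steps:
    - [0,0,0.02,0,0,0,0]
    - [0,0,0.04,0,0,0,0]
    - [0,0,0.06,0,0,0,0]
    - [0,0,0.08,0,0,0,0]
    - [0,0,0.09,0,0,0,0]
    - [0,0,0.09,0,0,0,0]

```text
time_s: 13.2
position: [0.5551, -0.0018, 0.0898]
tcp_rot: [[-0.901, 0.434, -0.0], [0.434, 0.901, 0.001], [0.001, 0.001, -1.0]]
force: [0.0, -1.1, -0.3]
opening: 0.504
grasp_force: 0.0
```

>>> step_arm:
  steps:
    - [0,0,0.01,0,0,0,0]
    - [0,0,0.02,0,0,0,0]
    - [0,0,0.028,0,0,0,0]
    - [0,0,0.028,0,0,0,0]

```text
time_s: 13.53
position: [0.5551, -0.0018, 0.0814]
tcp_rot: [[-0.901, 0.434, -0.0], [0.434, 0.901, 0.001], [0.001, 0.001, -1.0]]
force: [-0.1, -0.2, -0.4]
opening: 0.501
grasp_force: 0.0
```

>>> step_arm:
  steps:
    - [0,0,0.01,0,0,0,0]
    - [0,0,0.02,0,0,0,0]
    - [0,0,0.027,0,0,0,0]
    - [0,0,0.027,0,0,0,0]

```text
time_s: 13.87
position: [0.555, -0.0017, 0.0731]
tcp_rot: [[-0.901, 0.434, -0.001], [0.434, 0.901, 0.001], [0.001, 0.001, -1.0]]
force: [-0.9, 1.6, 0.3]
opening: 0.5
grasp_force: 0.0
```

>>> step_arm:
  steps:
    - [0,0,0,0,0,0,1]
    - [0,0,0,0,0,0,1]
    - [0,0,0,0,0,0,1]
    - [0,0,0,0,0,0,1]
    - [0,0,0,0,0,0,1]
    - [0,0,0,0,0,0,1]
    - [0,0,0,0,0,0,1]
    - [0,0,0,0,0,0,1]

```text
time_s: 14.53
position: [0.5555, -0.0017, 0.0737]
tcp_rot: [[-0.901, 0.434, 0.001], [0.434, 0.901, 0.001], [-0.0, 0.001, -1.0]]
force: [1.0, -0.6, -0.7]
opening: 0.163
grasp_force: 30.0
```

The bar is gripped (14 mm, 30 N). Lifting gently.

>>> step_arm:
  steps:
    - [0,0,-0.01,0,0,0,1]
    - [0,0,-0.03,0,0,0,1]
    - [0,0,-0.06,0,0,0,1]
    - [0,0,-0.1,0,0,0,1]
    - [0,0,-0.14,0,0,0,1]
    - [0,0,-0.17,0,0,0,1]
    - [0,0,-0.19,0,0,0,1]
    - [0,0,-0.2,0,0,0,1]

```text
time_s: 15.2
position: [0.5558, -0.0019, 0.1349]
tcp_rot: [[-0.901, 0.434, 0.002], [0.434, 0.901, 0.0], [-0.002, 0.001, -1.0]]
force: [-0.9, 0.0, -3.3]
opening: 0.155
grasp_force: 30.0
```

```bash
cat >> h.py <<'E'
SP=np.array([.102,-.082,.0585]); K=np.array([-1,-1,0])/2**.5
R0=down(64.3)
def final(tgt,deg=30,yaw=64.3):
    R=down(yaw)@Ro.from_rotvec(K*deg,degrees=True).as_matrix();return np.array(tgt)-R@SP,R
E
python3 - <<'E'
from h import *
for h_ in(.147,.19):
    p,R=final([.505,.312,h_]);print(p.round(4),R.round(3).tolist());row(p,R,(np.array([.555,-.002,.2735]),R0))
E
```

```text
[0.5884 0.3262 0.2627] [[-0.812, 0.344, 0.472], [0.465, 0.87, 0.165], [-0.354, 0.354, -0.866]]
row [0.3741, 1.0342, 0.0359, -0.4714, -0.4714, 0.0]
[0.5884 0.3262 0.3057] [[-0.812, 0.344, 0.472], [0.465, 0.87, 0.165], [-0.354, 0.354, -0.866]]
row [0.3741, 1.0342, -0.1074, -0.4714, -0.4714, 0.0]
```

>>> step_arm:
  steps:
    - [0,0,-0.04,0,0,0,1]
    - [0,0,-0.1,0,0,0,1]
    - [0,0,-0.18,0,0,0,1]
    - [0,0,-0.27,0,0,0,1]
    - [0,0,-0.36,0,0,0,1]
    - [0,0,-0.45,0,0,0,1]
    - [0,0,-0.52,0,0,0,1]
    - [0,0,-0.57,0,0,0,1]

```text
time_s: 15.87
position: [0.5556, -0.002, 0.3068]
tcp_rot: [[-0.901, 0.434, 0.003], [0.434, 0.901, 0.0], [-0.002, 0.001, -1.0]]
force: [1.5, -0.3, -3.0]
opening: 0.155
grasp_force: 30.0
```

>>> step_arm:
  steps:
    - [0,0,0,-0.04,-0.04,0,1]
    - [0,0,0,-0.1,-0.1,0,1]
    - [0,0,0,-0.16,-0.16,0,1]
    - [0,0,0,-0.22,-0.22,0,1]
    - [0,0,0,-0.28,-0.28,0,1]
    - [0,0,0,-0.34,-0.34,0,1]
    - [0,0,0,-0.4,-0.4,0,1]
    - [0,0,0,-0.45,-0.45,0,1]

```text
time_s: 16.53
position: [0.5536, -0.0016, 0.3039]
tcp_rot: [[-0.82, 0.351, 0.453], [0.462, 0.872, 0.16], [-0.339, 0.34, -0.877]]
force: [0.4, 1.0, -3.2]
opening: 0.159
grasp_force: 30.0
```

>>> step_arm:
  steps:
    - [0,0,0,-0.022,-0.022,0,1]
    - [0,0,0,-0.022,-0.022,0,1]
    - [0,0,0,-0.022,-0.022,0,1]
    - [0,0,0,-0.022,-0.022,0,1]

```text
time_s: 16.87
position: [0.5554, -0.002, 0.3046]
tcp_rot: [[-0.812, 0.344, 0.472], [0.465, 0.87, 0.166], [-0.354, 0.354, -0.866]]
force: [0.0, -0.4, -2.7]
opening: 0.162
grasp_force: 30.0
```

Run:
```python
from h import *
p,R=final([.505,.312,.19]);row(p,R)
s=read_state();P=np.array(s["position"]);Rm=np.array(s["tcp_rot"]);print(np.round(s["joint_positions"],1),P)
w=lambda q:P+Rm@np.array([q[0],-q[1],.0615-q[2]])
c=cam("scene");t=cam("top")
for k,n in((c,"scene"),(t,"top")):
    im=np.ascontiguousarray(k["image"][:,:,::-1]);h=cv2.cvtColor(im,cv2.COLOR_BGR2HSV);cv2.imwrite(f"pics/tilt_{n}.png",im)
    print(n,"pred spout",proj(k,w([.102,.082,.003])).round(1),"corner",proj(k,w([.081,.061,.004])).round(1),"rims",[proj(k,w([a*.085,b*.065,.035])).round(0).tolist() for a,b in((1,1),(1,-1),(-1,-1),(-1,1))])
    u=proj(k,w([.085,.065,.02])).astype(int);x0,y0=u-45
    for nm,lo,hi in(("brass",(21,110,70),(36,255,255)),("copper",(3,90,60),(16,255,255))):
        m=np.zeros(h.shape[:2],np.uint8);m[y0:y0+90,x0:x0+90]=cv2.inRange(h,lo,hi)[y0:y0+90,x0:x0+90]
        for q in cv2.findContours(m,0,1)[0]:
            if cv2.contourArea(q)>8:print(nm,cv2.contourArea(q),cv2.boundingRect(q))
```

```text
row [0.4178, 0.9908, 0.2303, 0.0008, -0.0, 0.0004]
[ -23.3    9.3  107.2   29.    44.4 -105.2] [ 0.55536186 -0.00201958  0.30464339]
scene pred spout [312.3 171.4] corner [314. 172.] rims [[312.0, 161.0], [351.0, 159.0], [316.0, 168.0], [274.0, 171.0]]
copper 2021.5 (267, 184, 90, 27)
copper 45.5 (291, 173, 9, 11)
top pred spout [338.8 191.7] corner [334.9 180.3] rims [[339.0, 188.0], [283.0, 165.0], [320.0, 89.0], [377.0, 116.0]]
copper 1749.0 (292, 169, 43, 61)
copper 32.0 (368, 157, 14, 8)
copper 22.0 (345, 147, 11, 6)
copper 227.0 (362, 140, 20, 18)
```

Tilted with the grip holding. Moving over the cup, with the spout tip still at about z=0.19.

>>> step_arm:
  steps:
    - [0.02,0.05,0.01,0,0,0,1]
    - [0.05,0.13,0.03,0,0,0,1]
    - [0.1,0.24,0.055,0,0,0,1]
    - [0.15,0.36,0.083,0,0,0,1]
    - [0.2,0.48,0.11,0,0,0,1]
    - [0.25,0.6,0.14,0,0,0,1]
    - [0.3,0.71,0.165,0,0,0,1]
    - [0.34,0.81,0.19,0,0,0,1]

```text
time_s: 17.63
position: [0.5825, 0.2695, 0.3053]
tcp_rot: [[-0.812, 0.343, 0.472], [0.464, 0.87, 0.167], [-0.353, 0.355, -0.866]]
force: [-0.0, -1.1, -3.0]
opening: 0.157
grasp_force: 30.0
```

>>> step_arm:
  steps:
    - [0.035,0.08,0.018,0,0,0,1]
    - [0.06,0.13,0.03,0,0,0,1]
    - [0.072,0.165,0.037,0,0,0,1]
    - [0.078,0.18,0.04,0,0,0,1]
    - [0.078,0.18,0.04,0,0,0,1]
    - [0.078,0.18,0.04,0,0,0,1]
    - [0.078,0.18,0.04,0,0,0,1]

```text
time_s: 18.22
position: [0.5882, 0.3253, 0.3055]
tcp_rot: [[-0.811, 0.345, 0.472], [0.466, 0.869, 0.165], [-0.353, 0.354, -0.866]]
force: [0.7, -0.6, -3.2]
opening: 0.158
grasp_force: 30.0
```

```bash
cat > chk.py <<'E'
from h import *
s=read_state();P=np.array(s["position"]);Rm=np.array(s["tcp_rot"]);print(np.round(s["joint_positions"],1),P,s["force"],s["opening"])
w=lambda q:P+Rm@np.array([q[0],-q[1],.0615-q[2]])
print("spout world",w([.102,.082,.003]))
c=cam("scene");t=cam("top")
for k,n in((c,"scene"),(t,"top")):
    im=np.ascontiguousarray(k["image"][:,:,::-1]);h=cv2.cvtColor(im,cv2.COLOR_BGR2HSV);cv2.imwrite(f"pics/fin_{n}.png",im)
    print(n,"pred spout",proj(k,w([.102,.082,.003])).round(1),"corner",proj(k,w([.075,.055,.008])).round(1),"rims",[proj(k,w([a*.085,b*.065,.035])).round(1).tolist() for a,b in((1,1),(1,-1),(-1,-1),(-1,1))],"base",[proj(k,w([a*.085,b*.065,0])).round(1).tolist() for a,b in((1,1),(1,-1),(-1,-1),(-1,1))],"bar",[proj(k,w([a*.09,0,.085])).round(1).tolist() for a in(1,-1)],"cup",proj(k,[.505,.312,.112]).round(1))
    u=proj(k,w([0,0,.02])).astype(int);x0,y0=np.maximum(u-70,0)
    for nm,lo,hi in(("brass",(21,110,70),(36,255,255)),("copper",(3,120,60),(15,255,255)),("grey",(0,0,110),(180,60,255)),("bar",(0,60,15),(15,255,95))):
        m=np.zeros(h.shape[:2],np.uint8);m[y0:y0+140,x0:x0+140]=cv2.inRange(h,lo,hi)[y0:y0+140,x0:x0+140]
        for q in cv2.findContours(m,0,1)[0]:
            if cv2.contourArea(q)>12:print(nm,cv2.contourArea(q),cv2.boundingRect(q))
p,R=final([.505,.312,.147]);row(p,R)
E
python3 chk.py
```

```text
[ 19.5  18.4  93.8  -0.2  37.8 -44.7] [0.58815184 0.3252925  0.30554839] [ 0.71544841 -0.55729409 -3.19241588] 0.157518404478207
spout world [0.50473494 0.31117694 0.1898219 ]
scene pred spout [426.5 184.4] corner [432.5 184.3] rims [[429.4, 174.0], [478.8, 172.2], [459.7, 184.7], [405.0, 185.7]] base [[430.4, 186.5], [479.6, 185.7], [460.7, 199.9], [406.3, 199.9]] bar [[452.6, 154.1], [428.9, 164.2]] cup [422.7 205.6]
brass 13.5 (413, 232, 9, 7)
brass 456.0 (474, 198, 25, 56)
copper 21.0 (404, 229, 7, 9)
copper 1267.5 (417, 200, 58, 54)
copper 55.5 (392, 193, 22, 28)
copper 28.0 (373, 191, 18, 5)
copper 44.5 (430, 159, 14, 15)
grey 84.0 (437, 133, 9, 15)
grey 35.5 (414, 124, 7, 8)
grey 5646.5 (438, 119, 75, 135)
grey 62.0 (459, 119, 11, 9)
grey 3278.5 (373, 114, 59, 87)
bar 51.0 (435, 158, 12, 15)
bar 112.0 (448, 156, 11, 17)
top pred spout [191.4 181. ] corner [183.6 166.7] rims [[185.3, 176.7], [123.2, 153.7], [150.7, 76.7], [214.9, 104.5]] base [[186.8, 171.1], [126.8, 148.5], [153.6, 73.9], [215.5, 101.0]] bar [[150.2, 176.0], [181.9, 93.5]] cup [200.5 184.6]
brass 28.5 (208, 175, 11, 6)
brass 38.0 (134, 90, 4, 25)
copper 48.0 (182, 179, 14, 18)
copper 18.5 (187, 145, 7, 5)
copper 144.0 (139, 74, 11, 30)
copper 3722.0 (161, 72, 78, 125)
grey 180.5 (117, 182, 35, 15)
grey 90.5 (197, 180, 14, 16)
grey 497.5 (99, 151, 27, 29)
grey 13.0 (161, 130, 10, 6)
grey 195.5 (117, 128, 22, 21)
grey 1297.0 (171, 92, 44, 59)
grey 943.0 (99, 75, 26, 63)
grey 1374.0 (126, 73, 52, 56)
grey 1851.5 (99, 57, 140, 16)
bar 52.5 (180, 175, 11, 22)
bar 26.0 (204, 144, 12, 30)
bar 26.5 (157, 134, 13, 7)
bar 139.0 (165, 96, 20, 37)
bar 101.0 (176, 83, 16, 13)
bar 61.0 (99, 72, 54, 7)
bar 189.0 (155, 70, 84, 6)
row [0.0525, -0.0473, 0.1251, 0.0004, 0.001, -0.0017]
```

Run:
```python
import cv2,numpy as np
im=cv2.imread("pics/fin_top.png");h=cv2.cvtColor(im,cv2.COLOR_BGR2HSV)
def ch(p):
    H,S,V=map(int,p)
    if V<60:return "#"
    if S<70:return "." if V>140 else ":"
    if 20<=H<40 and S>100:return "B"
    return "c" if S>95 else "~"
for y in range(74,200,2): print("%3d "%y+"".join(ch(h[y,x]) for x in range(120,226)))
```

```text
74 :::::~~ccccccccccc~cccccccccccc~::::::~~cccccccccccccccccccccccccccccccccccccccccccccccccccccccccccccccccc
 76 ::::~ccccccccccccccccccccccccc..........::~ccccccccccccccccccccccccccccccccccccccccccccccccccccccccccccccc
 78 ::::~cccccccccccccccccccccccc~..............::~~cccccccccccccccccccccccccccccccccccccccccccccccccccccccccc
 80 ::::~ccccccccBBBBcccccccccccc....::..............~~ccccccccccccccccccccccccccccccccccccccccccccccccccccccc
 82 .....cBBBBBBBBBBBBcccccccccc~...::::::................~ccccccccccccccccccccccccccccccccccccccccccccccccccc
 84 .....~BBBBBBBBBBBBccccccccc~...::::::::::::.............:~cccccccccccccccccccccccccccccccccccccccccccccccc
 86 .....~BBBBBBBBBBBBccccccccc...:::::........:::::........:~cccccccccccccccccccccccccccccccccccccccccccccccc
 88 .....~BBBBBBBBBBBBcccccccc~...::::.............:::::...:cccccccccccccccccccccccccccccccccccccccccccccccccc
 90 .....~BBBBBBBBBBBcccccccc~...::::..................:::~ccccccccccccccccccccccccccccccccccccccccccccccccccc
 92 .....~BBBBBBBBBBBBcccccc~...:::::......................:~cccccccccccccc~::..~~cccccccccccccccccccc
[... 5191 characters left out ...]
###########:::::::::::::cccccccccc
188 :::::::::::::::::::::::::::::::::::::::::::::::##::::#############ccc~:::::::::::::::::::::::::~cccccccccc
190 :::::::::::::::::::::::::::::::::::::::::::::::###::::############cccc~::::::::::::::::::::::::ccccccccBBc
192 :::::::::::::::::::::::::::::::::::::::::::::::####::::############cccc~::::::::::::::::::::::ccccccccBBBB
194 ::::::::::::::::::::::::::::::::::::::::::::::::####::::####::#####cccccc~::::::::::::::::::~cccccccccBBBB
196 ::::::::::::::::::::::::::::::::::::::::::::::::######:::##########cccccccccc~~~~::::::::~cccccccccccccccc
198 :::::::::::::::::::::::::::::::::::::::::::::::::######::::########ccccccccccccccccccccccccccccccccccccccc
```

```bash
cat > slug.py <<'E'
from h import *
import sys
s=read_state();P=np.array(s["position"]);Rm=np.array(s["tcp_rot"])
def tote(k,uv,zt):
    T=np.array(k["world_from_camera"]);d=T[:3,:3]@np.array([(uv[0]-k["cx"])/k["f"],(uv[1]-k["cy"])/k["f"],1])
    o=Rm.T@(T[:3,3]-P);e=Rm.T@d; # tool frame; tote z = .0615 - tool z
    l=((.0615-zt)-o[2])/e[2];q=o+l*e;return np.array([q[0],-q[1],zt])
if __name__=="__main__":
    t=cam("top");c=cam("scene")
    for uv in((190.3,146.5),(187,148),(193,145)): print(uv,tote(t,uv,.013).round(4))
    w=lambda q:P+Rm@np.array([q[0],-q[1],.0615-q[2]])
    print([proj(c,w([x,y,.013])).round(0).tolist() for x,y in((.073,.053),(.057,.053),(.073,.037),(.04,.053))])
    im=cv2.cvtColor(np.ascontiguousarray(c["image"][:,:,::-1]),cv2.COLOR_BGR2HSV)
    def ch(p):
        H,S,V=map(int,p)
        if V<60:return "#"
        if S<70:return "." if V>140 else ":"
        if 20<=H<40 and S>100:return "B"
        return "c" if S>95 else "~"
    for y in range(140,212): print("%3d "%y+"".join(ch(im[y,x]) for x in range(395,490)))
E
python3 slug.py
```

```text
(190.3, 146.5) [0.025  0.0519 0.013 ]
(187, 148) [0.0309 0.0469 0.013 ]
(193, 145) [0.0197 0.0559 0.013 ]
[[433.0, 183.0], [431.0, 184.0], [439.0, 182.0], [428.0, 185.0]]
140 ......::::::::::::.:...............::#####:.......:#####:......................................
141 ..................:...::............:####::.......:~###::......................................
142 ....................................:#####:.......:####::......................................
143 ....................................::####:.......:####:.......................................
144 .....................................::###::......::###:.......................................
145 .....................................:####:::....::####:.......................................
146 ....::..................:.:::.::.....::###:::...:::####:.......................................
147 ::::::::::::::::::::::::::::::::::..::######:...::####::.......................................
148 ::::::::::::::::::::::::::::~~~~~~~~~~:####::~~~~:####::.......................................
149 ::::::::::::::::::::::::~
[... 5570 characters left out ...]

205 ccccccccccccccccccc~~~~~~~~~~~~~~~~~~cccccccccccccccccccccccccccccccccccccccccccBBBBBBBBBBc....
206 ccccccccccccccccccc~:~~~~~~~~~~~~~~~~~ccccccccccccccccccccccccccccccccccccccccccBBBBBBBBBBB~...
207 ccccccccccccccccccc~~~~~~~~~~~~~~~~~~~cccccccccccccccccccccccccccccccccccccccccccBBBBBBBBBB~...
208 ccccccccccccccccccc~:::~~~~~~~~~~~~~~~cccccccccccccccccccccccccccccccccccccccccccBBBBBBBBBBc...
209 ccccccccccccccccccc~:~::~~~~~~~~~~~~~~cccccccccccccccccccccccccccccccccccccccccccBBBBBBBBBBc~..
210 cccccccccccccccccc~~~~~~~~~~~~~~~~~~~cccccccccccccccccccccccccccccccccccccccccccccBBBBBBBBBB~..
211 cccccccccccccccccc~~~~~~~~~~~~~~:~~~~cccccccccccccccccccccccccccccccccccccccccccccBBBBBBBBBB~..
```

One slug shows at tote (25,52) mm. That is exactly where the last of four discs chained along the +y wall from the corner would be (73−3×16 = 25). I'll rock the tilt briefly so the chain buckles and bunches tighter, while still well above the cup.

Run:
```python
from h import *
Ra=Ro.from_rotvec(K*30,degrees=True)
for tx,ty in((25,3),(28,-12)): print(((Ra.inv()*Ro.from_rotvec([-ty,-tx,0],degrees=True)).as_rotvec(degrees=True)/45).round(3))
```

```text
[ 0.393 -0.078 -0.089]
[ 0.714 -0.146 -0.163]
```

>>> step_arm:
  steps:
    - [0,0,0,0.15,-0.03,-0.034,1]
    - [0,0,0,0.3,-0.06,-0.068,1]
    - [0,0,0,0.45,-0.09,-0.1,1]
    - [0,0,0,0.6,-0.12,-0.137,1]
    - [0,0,0,0.714,-0.146,-0.163,1]
    - [0,0,0,0.714,-0.146,-0.163,1]
    - [0,0,0,0.57,-0.115,-0.13,1]
    - [0,0,0,0.42,-0.086,-0.096,1]

```text
time_s: 19.08
position: [0.5889, 0.3283, 0.3046]
tcp_rot: [[-0.811, 0.425, 0.402], [0.399, 0.905, -0.151], [-0.427, 0.038, -0.903]]
force: [0.3, -0.5, -3.6]
opening: 0.153
grasp_force: 30.0
```

>>> step_arm:
  steps:
    - [0,0,0,-0.14,0.029,0.032,1]
    - [0,0,0,-0.28,0.057,0.064,1]
    - [0,0,0,-0.42,0.086,0.096,1]
    - [0,0,0,-0.42,0.086,0.096,1]
    - [0,0,0,-0.42,0.086,0.096,1]
    - [0,0,0,-0.42,0.086,0.096,1]
    - [0,0,0,-0.42,0.086,0.096,1]
    - [0,0,0,-0.42,0.086,0.096,1]

```text
time_s: 19.75
position: [0.5889, 0.3271, 0.3065]
tcp_rot: [[-0.811, 0.342, 0.474], [0.464, 0.87, 0.166], [-0.355, 0.355, -0.865]]
force: [-1.0, 0.2, -2.7]
opening: 0.163
grasp_force: 30.0
```

Run:
```python
from h import *
from slug import tote
s=read_state();print(s["position"],np.round(s["tcp_rot"],3).tolist(),s["opening"],s["grasp_force"],s["force"])
P=np.array(s["position"]);Rm=np.array(s["tcp_rot"]);w=lambda q:P+Rm@np.array([q[0],-q[1],.0615-q[2]])
t=cam("top");print("pred rims",[proj(t,w([a*.085,b*.065,.035])).round(1).tolist() for a,b in((1,1),(1,-1),(-1,-1),(-1,1))],[proj(t,w([x,y,.013])).round(0).tolist() for x,y in((.073,.053),(.073,.005),(.025,.053),(.073,-.02))])
im=cv2.cvtColor(np.ascontiguousarray(t["image"][:,:,::-1]),cv2.COLOR_BGR2HSV)
def ch(p):
    H,S,V=map(int,p)
    if V<60:return "#"
    if S<70:return "." if V>140 else ":"
    if 20<=H<40 and S>100:return "B"
    return "c" if S>95 else "~"
for y in list(range(74,130,7))+list(range(130,182,2)): print("%3d "%y+"".join(ch(im[y,x]) for x in range(120,226)))
row(*final([.505,.312,.147]))
```

```text
[0.58894255 0.32714157 0.30646889] [[-0.811, 0.342, 0.474], [0.464, 0.87, 0.166], [-0.355, 0.355, -0.865]] 0.1629073997946426 29.999327659606934 [-0.99328524  0.18000604 -2.65164545]
pred rims [[184.4, 176.2], [122.1, 153.3], [149.5, 76.2], [213.8, 103.9]] [[182.0, 166.0], [160.0, 158.0], [190.0, 146.0], [148.0, 153.0]]
 74 :::::~~cccccccccccccccccccccc~::...:::~ccccccccccccccccccccccccccccccccccccccccccccccccccccccccccccccccccc
 81 ....~ccBBBBBBBBBBcccccccccc~...:::::...............~~ccccccccccccccccccccccccccccccccccccccccccccccccccccc
 88 .....~BBBBBBBBBBBBcccccc~...:::::...............::::::~ccccccccccccccccccccccccccccccccccccccccccccccccccc
 95 .....~BBBBBBBBBBBBcccc....:::::.........................~ccccccccccc~::............~~ccccccccccccccccccccc
102 .....~BBBBBBBBBBBBc~...::::...........................ccccccc::::::::::::.......:::::.........~ccccccccccc
109 :....~BBBBBBBBBBB~...::::..........................cccccc~.....::::::::::...................cccccccccccccc
116 ##::::::ccccccc...:::::.........................~cccccc....::::::::......................~cccccccccccccccc
1
[... 2349 characters left out ...]
::::::::::::::::::::::::::::::###########################################cccccccccccccccccc
172 ::::::::::::::::::::::::::::::::::::::::::::::#########################################cccccBBBBBccccccccc
174 ::::::::::::::::::::::::::::::::::::::::::::::########################################ccBBBBcBBBcccccccccc
176 :::::::::::::::::::::::::::::::::::::::::::::::#############cccccc####################:cBBBBBBBBBccccccccc
178 ::::::::::::::::::::::::::::::::::::::::::::::::#############ccccccc#############:::::::::~BBBBBBBcccccccc
180 :::::::::::::::::::::::::::::::::::::::::::::::::##::########ccccccc#######::::###::::::::::~BBBBccccccccc
row [0.0508, -0.0547, 0.1243, 0.0025, 0.0012, 0.0016]
```

>>> step_arm:
  steps:
    - [0,0,0,0,0,0,1]
    - [0,0,0,0,0,0,1]
    - [0,0,0,0,0,0,1]
    - [0,0,0,0,0,0,1]
    - [0,0,0,0,0,0,1]
    - [0,0,0,0,0,0,1]

```text
time_s: 20.3
position: [0.5883, 0.3261, 0.3058]
tcp_rot: [[-0.811, 0.344, 0.473], [0.465, 0.869, 0.166], [-0.354, 0.355, -0.865]]
force: [0.1, 0.2, -2.8]
opening: 0.159
grasp_force: 30.0
```

Run:
```python
from h import *
from slug import tote
t=cam("top");print(tote(t,(186,141),.013),tote(t,(182,143),.013))
im=cv2.cvtColor(np.ascontiguousarray(t["image"][:,:,::-1]),cv2.COLOR_BGR2HSV)
def ch(p):
    H,S,V=map(int,p)
    if V<60:return "#"
    if S<70:return "." if V>140 else ":"
    if 20<=H<40 and S>100:return "B"
    return "c" if S>95 else "~"
for y in range(128,154): print("%3d "%y+"".join(ch(im[y,x]) for x in range(150,226)))
s=read_state();print(s["time_s"],s["position"])
```

```text
[0.01671151 0.04064188 0.013     ] [0.02413043 0.03464606 0.013     ]
128 ########~~::::~cccccc:...::::::::......................~cccccccccccccccccccc
129 ########:::::~ccccccc....:::::::.......................~cccccccccccccccccccc
130 #######:::::::~~cccc~...::::::::.......................ccccccccccccccccccccc
131 #######::::::::::~cc~:.::::::::.......................~ccccccccccccccccccccc
132 #######~~::::::::::~::::####:::.......................cccccccccccccccccccccc
133 ##~~~#####:::::::::::~~:######::.....................~cccccccccccccccccccccc
134 ####~#######:::::::::~~:#######:::...................~cccccccccccccccccccccc
135 ###############::::::~~##########::::................ccccccccccccccccccccccc
136 #################:::~~:#############::..............~ccccccccccccccccccccccc
137 #############c#####cc~###############:..............cccccccccccccccccccccccc
138 ##################ccc~###############:.............~cccccccccccccccccccccccc
139 ##################ccc~##############::.............~cccccccccccccccccccccccc
140 ##################~cc~~~~###########~~:............ccc
[... 416 characters left out ...]
ccccccccccc
146 :################################~::........::::::::::~cccc####ccccccccccccc
147 ~~~~:#############################:::.........::::::::::~cc####ccccccccccccc
148 ~~~~~~~~############################:::........~~:::::##:######ccccccccccccc
149 ....~~~~~:############################::::.....ccc~:###########ccccccccccccc
150 :.....~~~~~:#############################:::::~cccc#############cccccccccccc
151 ::::....~~~~:################################:~ccc###############ccccccccccc
152 :::::::...:~::###################################################ccccccccccc
153 :::::::::::::::##################################################ccccccccccc
20.35 [0.58832729 0.3260603  0.30583615]
```

Run:
```python
from h import *
t=cam("top");a=t["image"];b=cv2.imread("pics/fin_top.png")[:,:,::-1];z=cv2.imread("pics/top0.png")[:,:,::-1]
print("slug before",b[145:149,187:194].tolist())
print("now");[print(y,[tuple(int(v) for v in p) for p in a[y,182:191]]) for y in range(138,146)]
print("prev");[print(y,[tuple(int(v) for v in p) for p in b[y,183:192]]) for y in range(138,144)]
```

```text
slug before [[[181, 140, 117], [185, 127, 96], [180, 114, 78], [173, 109, 76], [162, 104, 77], [144, 99, 79], [122, 95, 82]], [[182, 131, 105], [191, 125, 89], [196, 122, 81], [197, 122, 81], [193, 120, 80], [180, 111, 75], [151, 97, 73]], [[142, 94, 72], [161, 98, 68], [179, 108, 71], [192, 117, 78], [197, 121, 79], [194, 119, 78], [175, 113, 83]], [[79, 52, 44], [103, 62, 45], [133, 78, 54], [158, 92, 61], [177, 106, 70], [182, 110, 73], [175, 118, 91]]]
now
138 [(49, 47, 47), (50, 47, 47), (47, 46, 46), (45, 45, 43), (58, 51, 47), (104, 93, 81), (159, 144, 131), (193, 179, 165), (204, 190, 178)]
139 [(46, 46, 47), (49, 47, 47), (48, 47, 47), (49, 45, 45), (67, 59, 53), (107, 94, 79), (154, 140, 125), (185, 171, 158), (197, 183, 172)]
140 [(50, 47, 48), (49, 47, 47), (50, 47, 47), (60, 54, 49), (80, 68, 51), (105, 90, 72), (131, 117, 103), (156, 143, 132), (171, 158, 147)]
141 [(49, 47, 48), (47, 45, 45), (51, 48, 48), (69, 59, 48), (95, 78, 53), (110, 94, 68), (114, 102, 88), (126, 117, 107), (137, 127, 118)]
142 [(49, 48, 47), (48, 46, 46), (51, 48, 46), (69, 60, 49), (92, 77, 57
[... 660 characters left out ...]
39 [(48, 46, 47), (47, 45, 46), (49, 46, 46), (52, 49, 46), (80, 70, 58), (125, 110, 93), (167, 152, 137), (193, 179, 166), (201, 187, 175)]
140 [(50, 48, 48), (48, 47, 47), (50, 47, 46), (58, 52, 47), (77, 66, 54), (105, 91, 78), (138, 126, 113), (164, 151, 140), (183, 170, 158)]
141 [(48, 46, 47), (47, 46, 46), (53, 49, 48), (63, 54, 48), (78, 65, 52), (99, 87, 75), (116, 107, 98), (134, 123, 114), (149, 137, 127)]
142 [(48, 47, 46), (49, 46, 47), (52, 47, 43), (70, 60, 51), (84, 72, 59), (101, 90, 80), (116, 106, 100), (124, 115, 108), (126, 117, 109)]
143 [(56, 50, 48), (51, 48, 46), (67, 59, 53), (95, 81, 68), (111, 93, 78), (111, 94, 84), (111, 98, 90), (115, 105, 96), (121, 113, 105)]
```

That speck is a part of the hand, with the same colours as before the rock. The slug at 25 mm is gone, so the chain has closed up. Lowering to about 35 mm above the rim.

>>> step_arm:
  steps:
    - [0.008,-0.008,0.02,0,0,0,1]
    - [0.018,-0.018,0.045,0,0,0,1]
    - [0.03,-0.03,0.075,0,0,0,1]
    - [0.042,-0.042,0.105,0,0,0,1]
    - [0.051,-0.05,0.124,0,0,0,1]
    - [0.051,-0.05,0.124,0,0,0,1]
    - [0.051,-0.05,0.124,0,0,0,1]
    - [0.051,-0.05,0.124,0,0,0,1]

```text
time_s: 21.07
position: [0.5888, 0.3265, 0.2633]
tcp_rot: [[-0.811, 0.344, 0.474], [0.465, 0.869, 0.166], [-0.355, 0.355, -0.865]]
force: [1.2, -0.5, -3.4]
opening: 0.157
grasp_force: 30.0
```

>>> step_arm:
  steps:
    - [0,0,0,0,0,0,1]
    - [0,0,0,0,0,0,1]
    - [0,0,0,0,0,0,1]
    - [0,0,0,0,0,0,1]

```text
time_s: 21.4
position: [0.5885, 0.3264, 0.2634]
tcp_rot: [[-0.811, 0.344, 0.473], [0.465, 0.869, 0.166], [-0.354, 0.355, -0.865]]
force: [0.9, 0.3, -3.0]
opening: 0.155
grasp_force: 30.0
```

Run:
```python
from h import *
s=read_state();P=np.array(s["position"]);Rm=np.array(s["tcp_rot"]);w=lambda q:P+Rm@np.array([q[0],-q[1],.0615-q[2]])
print("spout",w([.102,.082,.003]).round(4),"tilt",np.degrees(np.arccos(-Rm[2,2])),s["force"],s["opening"])
t=cam("top");c=cam("scene")
print("top rims",[proj(t,w([a*.085,b*.065,.035])).round(1).tolist() for a,b in((-1,-1),(-1,1))],"spout",proj(t,w([.102,.082,.003])).round(1),"cup",proj(t,[.505,.312,.112]).round(1))
print("scene base",[proj(c,w([a*.085,b*.065,0])).round(1).tolist() for a,b in((-1,-1),(-1,1),(1,1))],"cup",proj(c,[.505,.312,.112]).round(1),proj(c,[.505,.312,.062]).round(1))
def ch(p):
    H,S,V=map(int,p)
    if V<60:return "#"
    if S<70:return "." if V>140 else ":"
    if 20<=H<40 and S>100:return "B"
    return "c" if S>95 else "~"
for k,xs,ys in((t,(140,226),range(70,204,3)),(c,(396,490),range(170,246,2))):
    im=cv2.cvtColor(np.ascontiguousarray(k["image"][:,:,::-1]),cv2.COLOR_BGR2HSV)
    for y in ys: print("%3d "%y+"".join(ch(im[y,x]) for x in range(*xs)))
```

```text
spout [0.5053 0.3123 0.1476] tilt 30.120909054450305 [ 0.90494188  0.29939093 -3.03836103] 0.15549898894070488
top rims [[158.0, 83.7], [219.1, 110.0]] spout [196.2 182.8] cup [200.5 184.6]
scene base [[457.6, 214.0], [404.7, 213.0], [428.4, 198.5]] cup [422.7 205.6] [420.3 218.2]
 70 ............................................::::::::::::::::::::::::::::::::::::::::::
 73 ~~:~~~~~~~~~~~~~~~~~~~~~~~~~~~~~~~cccccccccccccccccccccccccccccccccccccccccccccccccccc
 76 cccccccccccccccccccccccccccccccccccccccccccccccccccccccccccccccccccccccccccccccccccccc
 79 cccccccccccccccccccccccccccccccccccccccccccccccccccccccccccccccccccccccccccccccccccccc
 82 cccccccccccccccccc~......~cccccccccccccccccccccccccccccccccccccccccccccccccccccccccccc
 85 ccccccccccccccccc..............~~ccccccccccccccccccccccccccccccccccccccccccccccccccccc
 88 cccccccccccccccc...::::...............~~cccccccccccccccccccccccccccccccccccccccccccccc
 91 ccccccccccccccc...::::::::::::............::cccccccccccccccccccccccccccccccccccccccccc
 94 ccccccccccccc~...::::............::::.....:ccccccccccccccccccccccccccccccccccccccccccc
[... 6338 characters left out ...]
BBBBBBB
232 cccccccccccccccBBBBcBccccccccccccccccccccccccccccccccccccccccccccccccccccccccccccccccccBBBBBBB
234 ccccccccccccccccBBBBBBBBBccccccccccccccccccccccccccccccccccccccccccccccccccccccccccccccBBBBBBB
236 ccccccccccccccccccBBBBBBBcccccccccccccccccccccccccccccccccccccccccccccccccccccccccccccccBBBBBB
238 cccccccccccccccccccBBcccccccccccccccccccccccccccccccccccccccccccccccccccccccccccccccccccBBBBBB
240 ccccccccccccccccccccccccccccccccccccccccccccccccccccccccccccccccccccccccccccccccccccccccBBBBBB
242 cccccccccccccccccccccccccccccccccccccccccccccccccccccccccccccccccccccccccccccccccccccccccBBBBB
244 cccccccccccccccccccccccccccccccccccccccccccccccccccccccccccccccccccccccccccccccccccccccccBBBBB
```

The tote's rim matches its predicted pose, tilt is 30°, and the spout tip is at (0.505,0.312,0.148), over the cup's mouth. The cup still stands. Handing in.

```bash
python3 -c "
from rig import *
print(hand_in())"
```

```text
the job is handed in; nothing more can be done
None
```

The job is handed in: the cup stands upright on the stake (about 3 mm off centre), and the tote is held in the air at 30° with its spout tip about 35 mm above the cup's mouth; I could not see all four slugs in the corner because the hand hid most of it, and I moved neither the cezve nor the canister.

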